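Sort the bench after soldering

TASK

Sort the things left on the bench: lay the dark charcoal block and the small pale fire-brick offcut flat, next to each other, on the floor of the clean long undivided wooden tray, and stand the white pot with the green lid upright in the wide bay of the divided wooden tray and the little bottle upright in its narrow bay. Leave the brown wooden forming block and the flat round tin where they are.

Things in the scene. Friction and masses are not known exactly. Their poses are not given: they have to be found in the camera images.
- charcoal: loose charcoal soldering block, dark and scorched, 60 (x) x 80 (y) x 22 (z) mm, on the open bench (not the ones in the scorched soldering hearth), 0.08 kg; origin at the centre of its underside, z up
- brick: loose offcut of pale tan fire brick, 35 (x) x 51 (y) x 25 (z) mm, on the open bench (not the ones in the scorched soldering hearth), 0.09 kg; origin at the centre of its underside, z up
- pot: loose round pot, white body with a green lid that is fixed on, 53 mm across, 48 mm high; origin at the centre of its underside, z up
- small_bottle: loose small round bottle with a ribbed pale cap and an orange band, 27 mm across at the body, 59 mm high with the narrower cap; grip it at mid height; origin at the centre of its underside, z up
- forming_block: loose brown wooden forming block with a small pale mark on top, 36 (x) x 50 (y) x 16 (z) mm; stays where it is; origin at the centre of its underside
- tin: loose flat round blue tin, 58 mm across, 24 mm high, closed; stays where it is; origin at the centre of its underside
- long_tray: fixed, clean, open red-brown wooden tray without divider, 117 (x) x 222 (y) mm outside, walls 6 mm thick and 22 mm high over the bench, floor 5 mm thick, so 105 x 210 mm inside and 17 mm deep; origin at the centre of its underside, y along its length. With the charcoal block across it at y = -48 mm and the brick at y = +60 mm the fingers have room on all sides
- divided_tray: fixed, clean, open red-brown wooden tray with one divider, 108 (x) x 177 (y) mm outside, walls and divider 6 mm thick and 22 mm high, floor 5 mm thick; origin at the centre of its underside, y along its length. The wide bay is on the +y side, 96 (x) x 95 (y) mm inside, centre at x = 0, y = +35 mm; the narrow bay on the -y side, 96 (x) x 64 (y) mm inside, centre at x = 0, y = -50.5 mm

How it is judged (in metres and radians):
At the end, for the whole second after the job is handed in: Charcoal and brick lie on the long tray's floor, pot on the wide bay's and bottle on the narrow bay's floor of the divided tray, each upright within 0.1 rad, underside within 4 mm of the floor, at rest; forming block and tin within 25 mm of where they were (x of charcoal in the frame of long_tray between -0.05 and 0.05 m and y of charcoal in the frame of long_tray between -0.1 and 0.1 m and z of each of charcoal, brick in the frame of long_tray below 0.009 m and angle between each of charcoal, brick, pot, small_bottle's own z axis and vertical below 0.1 rad and x of brick in the frame of long_tray between -0.05 and 0.05 m and y of brick in the frame of long_tray between -0.1 and 0.1 m and x of pot in the frame of divided_tray between -0.04 and 0.04 m and y of pot in the frame of divided_tray between 0 and 0.075 m and z of each of pot, small_bottle in the frame of divided_tray below 0.009 m and x of small_bottle in the frame of divided_tray between -0.045 and 0.045 m and y of small_bottle in the frame of divided_tray between -0.08 and -0.022 m and linear speed of each of charcoal, brick, pot, small_bottle below 0.02 m/s and distance of each of forming_block, tin from where it was at the start of the episode below 0.025 m); the robot touches nothing.
It fails at once if the wooden forming block or the round tin is pushed away or carried off (distance of any of forming_block, tin from where it was at the start of the episode above 0.025 m).
It also fails if it takes over 109 s, if anything falls off the work surface, if the arm or the gripper's body presses on something with over 40 N, if the wrist force passes 120 N, or if a joint passes its speed limit or range.

ROBOT

A 6-joint arm with a two-finger parallel gripper is mounted at the origin on a cart in front of the work surface, level with it; the furniture and walls round the work are solid. World frame = base frame: x ahead of the robot, y to its left, z up, the work surface at z = 0. Lengths are in mm, angles in rad, forces in N, time in s.
With the tool pointing down it reaches from about 350 to 850 mm from the base axis. Payload 8.1 kg.
Tool frame: the origin (TCP) lies between the finger pads; the fingertips stand 22 mm ahead of it and the grasp point (between the pads) lies 3 mm ahead of it; z points along the fingers, y is the line along which they close (so a half turn about z gives the same grasp; the last joint's range is limited). The gripper opens to 93 mm and grips with 3 to 60 N. Pads are 15 mm wide; open, the fingers measure 128 mm over their backs; the gripper's body (75 mm by 188 mm) begins 65 mm behind the grasp point.
Start: joints at [-0.085, 0.13, 1.488, -0, 1.523, -0.085], TCP at [600.004, 0.022, 240.635] pointing down, gripper open.
Joint ranges: [-2.96, 2.96], [-0.89, 2.26], [0.02, 2.5], [-1.34, 4.48], [0, 2.73], [-2.66, 2.66]. Speed limits (rad/s): [2.39, 2.39, 2.79, 3.14, 3.14, 3.14].

INTERFACE

Orientations are given as a unit quaternion [x, y, z, w].
In Python, from station import get_obs, capture, get_calibration, finish_job, look_for, trace, landmark_of gives the robot as it stands.
- The arm moves only by the shell command python3 -m creep 'ROWS' [OPENING] [FORCE]. ROWS is JSON, one flat list of numbers, 4 for each row, row after row: the shift along the world's x, y, z in units of 200 mm (1.0 is 200 mm), then the turn about the world's z in units of 90 degrees (1.0 is 90 degrees). In form: [dx, dy, dz, spin, dx, dy, dz, spin, ...]. A call has 1 to 20 rows; each row is the pose to reach, as a shift and turn from the pose commanded when the call began; what a row does not reach only later rows make up. A row lasts 1/12 s, in which the tool goes at most 41.7 mm and 7.16 degrees, less where a joint would pass 70% of its speed; a pose out of reach is approached as far as the arm can. A call with a number of a shift or a turn outside -1 to 1 is refused whole. A call with a gripper value outside its range is refused whole. OPENING is the opening, from 0 (shut) to 1 (fully open), set as the call begins (- or left out, the last holds). The fingers move at their own pace and stop on an object; FORCE is the grip in N (left out, the last holds). Time passes only in rows, so rows that repeat a pose let the fingers close. It gives the time, the measured TCP pose, the force, the opening and the grip force at its end, in the units of the state.
- get_obs(): the state, without advancing time (a new reading comes with each control period).
- capture(name): name is "scene" or "side" or "wrist"; returns (picture, depth): 384x512x3 uint8, red, green, blue; 384x512 float32, mm along the optical axis (not along the pixel's ray), 0 where there is no reading.
- get_calibration(name): a dict with "fx", "fy", "cx", "cy" (pixels), "rvec" (rotation vector, rad) and "tvec" (3), from world to camera coordinates, as OpenCV has them. Camera axes: x right, y down, z forward; pixel columns grow to the right and rows downward; lengths in mm; the calibration is good to about 2 mm. A picture is of the moment at which its call begins: read the wrist's pose just before it. get_calibration takes no time and is no camera call; for the wrist camera it gives the pose at the moment of the call.
- finish_job(): hands the job in; it is judged then, once.
Trained networks look in the newest picture that a camera, given by its name, has taken for a name from the list of things; names that differ only in an ending like _2 or _b are one class to them, and where a whole thing is asked for, a point or a joint stands for the part that bears it (a point fixed in the world has none). Each returns a list of dicts, best first, with "confidence" (0 to 1); they miss things now and then, are a little off and sometimes report something else, mostly with a low value. They report only what shows in the picture. A call takes as long as a camera call.
- look_for(camera, name): "xy" ([column, row] in pixels, amid what is visible of it).
- trace(camera, name): "pixels" (384x512 bool, what is visible of it) and "xy" ([column, row] in pixels, amid what is visible of it).
- landmark_of(camera, name): "xy" ([column, row] in pixels: a listed point, or the origin of a listed thing).
The state is a dict: "t": time; "joint_positions": joint angles; "joint_vel": joint speeds; "joint_efforts": joint torques, N m; "eef_pos": TCP position; "tool_rot": TCP orientation; "ft_force": force on the tool from outside, world axes, zero at the start; "torque": the same for the moment, N m; "finger_gap": opening from 0.0 (shut) to 1.0 (fully open); "grasp_force": force on a finger pad.
Only numpy, scipy, OpenCV 4.12 (cv2) and the standard library are available. Lean on these libraries where they do the work, as an engineer would, in place of code of your own. Each camera call takes 0.05 s, during which the arm holds its last target. There are 200 camera calls.

## Working session

There is one attempt and no reset: what is moved stays moved. The work goes in short steps, Python scripts to look and compute and a shell command to move; the robot and the scene stay as the last step left them, time stands still between calls to the robot, and variables do not carry over. Pictures are saved under pics/ and viewed, at most 14 in all, crops included, and the job is handed in when it is done.

```bash
mkdir -p pics; ls
cat > h.py <<'E'
import numpy as np, cv2
from station import *
def cal(n):
    c=get_calibration(n);R=cv2.Rodrigues(np.array(c['rvec'],float))[0];return c,R,np.array(c['tvec'],float).ravel()
def cloud(n,depth):
    c,R,t=cal(n);v,u=np.mgrid[:384,:512]
    P=np.stack([(u-c['cx'])/c['fx']*depth,(v-c['cy'])/c['fy']*depth,depth],-1)
    return (P-t)@R
def save(n,name):
    p,d=capture(n);cv2.imwrite('pics/'+name,p[:,:,::-1]);return p,d
def rect(W,m,lo=None,hi=None):
    q=W[m]
    if lo is not None:q=q[(q[:,2]>lo)&(q[:,2]<hi)]
    return cv2.minAreaRect(q[:,:2].astype(np.float32)),len(q),(np.percentile(q[:,2],[5,50,95]) if len(q) else None)
E
python3 - <<'E'
from h import *
for n in ['scene','side']:
    p,d=save(n,n+'0.png');W=cloud(n,d)
    c,R,t=cal(n);print(n,'cam at',(-R.T@t).round())
    for o in ['charcoal','brick','pot','small_bottle','forming_block','tin','long_tray','divided_tray']:
        for r in trace(n,o)[:2]:
            m=r['pixels']&(d>0)
            if m.sum()<5: continue
            q=W[m];zt=np.percentile(q[:,2],90);k=q[np.abs(q[:,2]-zt)<5]
            b=cv2.minAreaRect(k[:,:2].astype(np.float32))
            print(o,round(r['confidence'],2),np.round(r['xy']),m.sum(),'z',zt.round(1),'rect',np.round(b[0],0),np.round(b[1],0),round(b[2],1),'med',np.median(k,0).round())
E
```

```text
pics
scene cam at [ 130. -634.  657.]
charcoal 0.75 [202. 154.] 502 z 25.3 rect [529. 457.] [61. 81.] 21.8 med [527. 454.  24.]
brick 0.6 [190. 194.] 251 z 27.3 rect [429. 296.] [51. 34.] 68.1 med [430. 293.  26.]
pot 0.8 [268. 280.] 901 z 50.1 rect [444. -63.] [51. 51.] 3.5 med [442. -66.  49.]
small_bottle 0.52 [237. 238.] 245 z 55.8 rect [445.  69.] [13. 10.] 63.7 med [443.  67.  57.]
forming_block 0.77 [207. 219.] 256 z 17.7 rect [432. 189.] [53. 35.] 67.4 med [431. 186.  16.]
tin 0.55 [174. 175.] 336 z 27.0 rect [422. 401.] [55. 55.] 15.6 med [422. 400.  25.]
long_tray 0.75 [324. 241.] 4264 z 22.8 rect [620.  -4.] [120. 224.] 7.8 med [604. -13.  23.]
long_tray 0.54 [208. 218.] 277 z 17.7 rect [432. 189.] [54. 35.] 66.5 med [431. 186.  16.]
divided_tray 0.67 [270. 189.] 2095 z 23.6 rect [610. 238.] [109. 179.] 3.0 med [606. 223.  23.]
divided_tray 0.5 [266. 278.] 896 z 50.1 rect [444. -64.] [51. 50.] 14.0 med [443. -66.  49.]
side cam at [176. 859. 466.]
charcoal 0.85 [178. 292.] 1595 z 23.1 rect [526. 458.] [58. 82.] 22.7 med [524. 463.  22.]
brick 0.87 [272. 253.] 534 z 25.7 rect [427. 299.] [50. 34.] 65.6 med [426. 301.  25.]
pot 0.84 [326. 174.] 472 z 49.0 rect [441. -59.] [50. 49.] 21.3 med [440. -55.  48.]
small_bottle 0.69 [307. 192.] 262 z 55.2 rect [442.  74.] [13. 16.] 58.6 med [440.  77.  57.]
forming_block 0.54 [291. 227.] 338 z 15.7 rect [430. 191.] [49. 39.] 66.6 med [428. 194.  15.]
forming_block 0.17 [326. 174.] 425 z 49.1 rect [440. -59.] [48. 49.] 19.6 med [439. -56.  49.]
tin 0.66 [251. 288.] 948 z 24.6 rect [418. 404.] [56. 58.] 29.2 med [417. 406.  24.]
divided_tray 0.97 [212. 218.] 2800 z 21.9 rect [608. 240.] [110. 180.] 2.2 med [605. 235.  21.]
```

View pics/scene0.png

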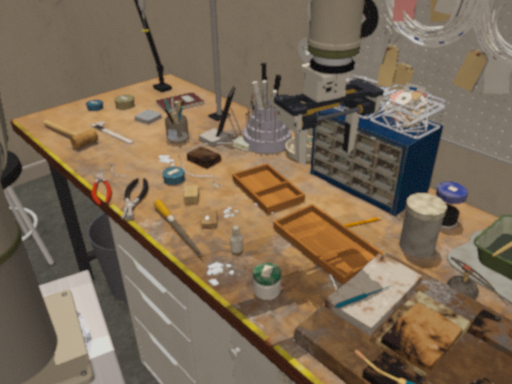

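View pics/side0.png

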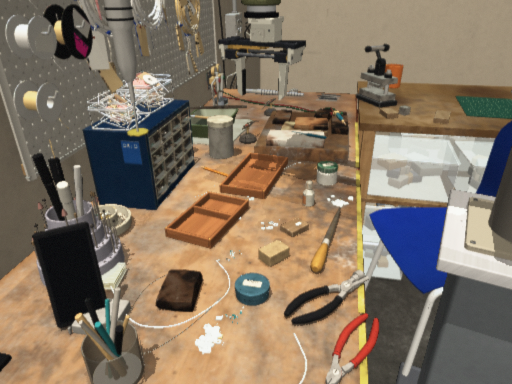

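Run:
```python
from h import *
# long axis directions & divider
n='side';p,d=capture(n);W=cloud(n,d)
for o in ['charcoal','brick','forming_block','divided_tray','pot','small_bottle']:
    r=trace(n,o)[0];q=W[r['pixels']&(d>0)]
    zt=np.percentile(q[:,2],90);k=q[np.abs(q[:,2]-zt)<5]
    print(o,cv2.boxPoints(cv2.minAreaRect(k[:,:2].astype(np.float32))).round().tolist())
n='scene';p,d=capture(n);W=cloud(n,d)
for o in ['long_tray','divided_tray','charcoal','brick']:
    r=trace(n,o)[0];q=W[r['pixels']&(d>0)]
    zt=np.percentile(q[:,2],90);k=q[np.abs(q[:,2]-zt)<5]
    print(o,cv2.boxPoints(cv2.minAreaRect(k[:,:2].astype(np.float32))).round().tolist())
    if o=='divided_tray':
        j=k[(abs(k[:,0]-610)<25)];print(np.histogram(j[:,1],np.arange(140,340,8)))
print(get_obs()['tool_rot'],get_obs()['eef_pos'])
```

```text
charcoal [[483.0, 485.0], [515.0, 409.0], [569.0, 432.0], [537.0, 507.0]]
brick [[401.0, 174.0], [436.0, 160.0], [456.0, 207.0], [421.0, 221.0]]Traceback (most recent call last):
  File "<stdin>", line 5, in <module>
IndexError: list index out of range
```

The charcoal (202,156), tin (174,175), brick (190,194, 25 mm high), forming block (209,219, 16 mm high), bottle (237,240) and pot (267,280) all lie where the networks put them. The trays are at (268,188) and (324,241). I still need the axes and the position of the divider.

Run:
```python
from h import *
n='side';p,d=capture(n);W=cloud(n,d)
cv2.imwrite('pics/c1.png',cv2.resize(p[130:330,130:370],None,fx=3,fy=3,interpolation=cv2.INTER_CUBIC)[:,:,::-1])
def box(nm,W,m):
    k=W[m].astype(np.float32);b=cv2.minAreaRect(k[:,:2]);print(nm,np.round(b[0]),np.round(b[1]),round(b[2],1),cv2.boxPoints(b).round().tolist())
def near(c,r,z0,z1): return (np.hypot(W[...,0]-c[0],W[...,1]-c[1])<r)&(W[...,2]>z0)&(W[...,2]<z1)
box('brick',W,near((427,298),45,20,32)); box('form',W,near((430,190),42,12,20)); box('charc',W,near((527,457),60,18,28))
def trays(n):
    box(n+' div',W,near((609,239),115,17,28));box(n+' long',W,near((620,-4),135,17,28))
    m=near((609,239),110,17,28)&(abs(W[...,0]-609)<25);print(np.histogram(W[m][:,1],np.arange(140,340,8)))
trays(n)
n='scene';p,d=capture(n);W=cloud(n,d);trays(n)
box('brick',W,near((427,298),45,20,32)); box('form',W,near((430,190),42,12,20)); box('charc',W,near((527,457),60,18,28))
# anything tall
for nm,c in [('pot',(443,-61)),('bot',(443,71))]:box(nm,W,near(c,40,12,70));
print(get_obs()['tool_rot'],get_obs()['eef_pos'],get_obs()['t'])
```

```text
Traceback (most recent call last):
cv2.error: OpenCV(4.12.0) /io/opencv/modules/imgproc/src/convhull.cpp:143: error: (-215:Assertion failed) total >= 0 && (depth == CV_32F || depth == CV_32S) in function 'convexHull'
```

View pics/c1.png

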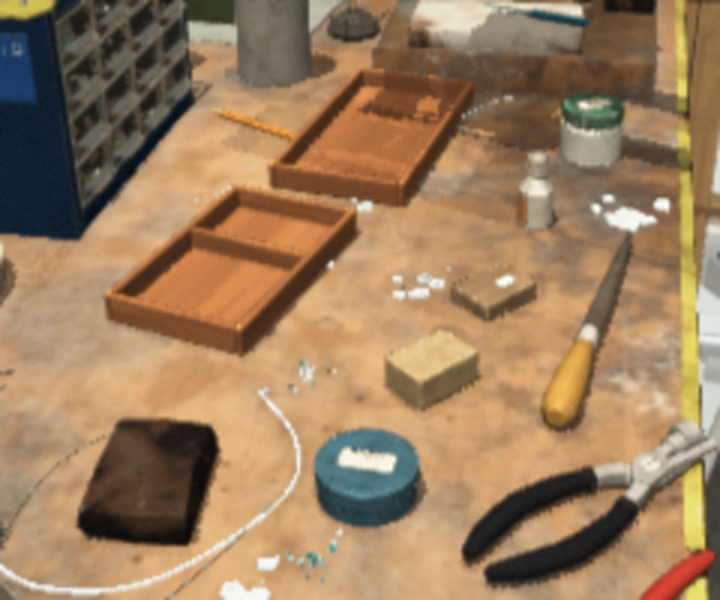

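The crop shows the wide bay on the world +y side. My box call failed on the array layout, so I'm rerunning it.

Run:
```python
from h import *
def box(nm,W,m):
    k=np.ascontiguousarray(W[m][:,:2],np.float32)
    if len(k)<5: print(nm,'none',len(k));return
    b=cv2.minAreaRect(k);print(nm,np.round(b[0],1),np.round(b[1]),round(b[2],1),cv2.boxPoints(b).round().tolist())
def near(c,r,z0,z1): return (np.hypot(W[...,0]-c[0],W[...,1]-c[1])<r)&(W[...,2]>z0)&(W[...,2]<z1)
for n in ['side','scene']:
    p,d=capture(n);W=cloud(n,d);print(n)
    box('div',W,near((609,239),115,17,28));box('long',W,near((620,-4),135,17,28))
    m=near((609,239),110,17,28)&(abs(W[...,0]-609)<25);print(np.histogram(W[m][:,1],np.arange(140,340,8))[0])
    box('brick',W,near((427,298),45,20,32)); box('form',W,near((430,190),42,12,20)); box('charc',W,near((527,457),60,18,28))
    for nm,c in [('pot',(443,-61)),('bot',(443,71))]:box(nm,W,near(c,40,12,70));
    w=W[(W[...,0]>380)&(W[...,0]<750)&(W[...,1]>-130)&(W[...,1]<520)&(W[...,2]>60)&(W[...,2]<160)]
    if len(w):print('tall',w.min(0).round(),w.max(0).round())
o=get_obs();print(o['tool_rot'],o['eef_pos'],o['t'])
```

```text
side
div [607.7 239.4] [110. 180.] 2.5 [[549.0, 327.0], [557.0, 147.0], [667.0, 152.0], [659.0, 332.0]]
long [618.4 -13.6] [118. 246.] 8.4 [[542.0, 100.0], [578.0, -144.0], [695.0, -127.0], [659.0, 117.0]]
[ 0 31 29  0  0  0  0  0  0  0 55  7  0  0  0  0  0  0  0  0  0  0  5 76]
brick [427.4 298.4] [51. 35.] 67.5 [[401.0, 282.0], [434.0, 268.0], [454.0, 315.0], [421.0, 329.0]]
form [428.7 190.2] [51. 38.] 68.6 [[402.0, 173.0], [437.0, 159.0], [456.0, 207.0], [420.0, 221.0]]
charc [526.3 457.9] [59. 83.] 22.3 [[483.0, 485.0], [515.0, 408.0], [569.0, 430.0], [538.0, 508.0]]
pot [439.9 -60.1] [52. 51.] 81.6 [[411.0, -82.0], [461.0, -90.0], [469.0, -38.0], [419.0, -31.0]]
bot [439.1  78.9] [26. 19.] 19.2 [[424.0, 84.0], [430.0, 66.0], [454.0, 74.0], [448.0, 92.0]]
tall [ 437. -114.   60.] [750. 520. 160.]
scene
div [610.5 238.9] [111. 180.] 2.7 [[551.0, 326.0], [559.0, 146.0], [670.0, 152.0], [662.0, 332.0]]
long [619.6  -4. ] [120. 225.] 8.1 [[544.0, 99.0], [576.0, -124.0], [695.0, -107.0], [663.0, 116.0]]
[ 1 62  6  0  0  0  0  0  0  6 49  0  0  0  0  0  0  0  0  0  0  0 32 25]
brick [429.7 297.4] [55. 34.] 68.4 [[404.0, 278.0], [435.0, 266.0], [456.0, 317.0], [424.0, 329.0]]
form [432.3 189.3] [55. 35.] 67.6 [[406.0, 171.0], [438.0, 157.0], [459.0, 208.0], [427.0, 221.0]]
charc [528.3 455.7] [63. 81.] 20.4 [[485.0, 483.0], [513.0, 407.0], [572.0, 429.0], [544.0, 505.0]]
pot [443.6 -63.5] [52. 52.] 60.6 [[408.0, -73.0], [454.0, -99.0], [479.0, -54.0], [434.0, -28.0]]
bot [442.   68.7] [23. 26.] 52.1 [[424.0, 68.0], [445.0, 51.0], [459.0, 70.0], [439.0, 86.0]]
tall [ 439. -115.   60.] [750. 520. 160.]
[7.07098919e-01 7.07114643e-01 1.46811785e-05 2.15974517e-05] [6.00022030e+02 2.88407558e-02 2.40651566e+02] 1.25
```

Run:
```python
from h import *
for n in ['side','scene']:
    p,d=capture(n);W=cloud(n,d);x,y,z=W[...,0],W[...,1],W[...,2];print(n)
    m=(x>640)&(x<800)&(y>-150)&(y<420)&(z>50)&(z<180)
    for y0 in range(-150,420,50):
        k=x[m&(y>=y0)&(y<y0+50)]
        if len(k)>3: print('tall y',y0,'minx',np.percentile(k,2).round())
    for nm,a in [('brick l',(385,318)),('brick r',(472,280)),('ch l',(468,434)),('ch r',(586,481)),('pot l',(386,-62)),('pot r',(498,-62)),('bot l',(395,73)),('bot r',(488,73))]:
        k=z[np.hypot(x-a[0],y-a[1])<18]; print(nm,len(k),k.max().round(1) if len(k) else '')
```

```text
side
tall y -150 minx 642.0
tall y -100 minx 746.0
tall y 0 minx 788.0
tall y 50 minx 775.0
tall y 100 minx 763.0
tall y 150 minx 752.0
tall y 200 minx 741.0
tall y 250 minx 744.0
tall y 400 minx 721.0
brick l 193 2.8
brick r 122 2.4
ch l 250 5.6
ch r 238 3.3
pot l 68 3.1
pot r 64 3.1
bot l 94 2.3
bot r 81 2.8
scene
tall y -150 minx 646.0
tall y -100 minx 749.0
tall y 0 minx 790.0
tall y 50 minx 781.0
tall y 100 minx 769.0
tall y 150 minx 755.0
tall y 200 minx 745.0
tall y 250 minx 746.0
tall y 400 minx 714.0
brick l 93 5.1
brick r 88 4.8
ch l 55 5.4
ch r 42 7.0
pot l 214 4.4
pot r 187 4.5
bot l 157 4.3
bot r 140 4.9
```

```bash
python3 -m creep '[-0.79,-0.31,-0.6,0,-0.79,-0.31,-0.6,0,-0.79,-0.31,-0.6,0,-0.79,-0.31,-0.6,0,-0.79,-0.31,-0.6,0,-0.79,-0.31,-0.6,0,-0.79,-0.31,-0.6,0,-0.79,-0.31,-0.7,0,-0.79,-0.31,-0.8,0,-0.79,-0.31,-0.9,0,-0.79,-0.31,-0.99,0,-0.79,-0.31,-0.99,0,-0.79,-0.31,-0.99,0,-0.79,-0.31,-0.99,0]' 1 20
python3 -m creep '[0,0,0,0,0,0,0,0,0,0,0,0,0,0,0,0,0,0,0,0,0,0,0,0,0,0,0,0,0,0,0,0]' 0.3 20
python3 - <<'E'
from h import *
n='scene';p,d=capture(n);W=cloud(n,d);x,y,z=W[...,0],W[...,1],W[...,2]
for x0 in range(520,760,40):
  print(x0,[ (y0,z[(x>=x0)&(x<x0+40)&(y>=y0)&(y<y0+20)].max(initial=-1).round()) for y0 in range(-200,-80,20)])
E
```

```text
t: 2.52
eef_pos: [443.9, -62.2, 44.5]
tool_rot: [0.707, 0.707, 0.001, 0.001]
ft_force: [0.5, -0.1, -0.2]
finger_gap: 0.999
grasp_force: 0.0
t: 3.18
eef_pos: [442.1, -62.0, 42.7]
tool_rot: [0.707, 0.707, 0.0, 0.0]
ft_force: [0.7, -0.4, 1.0]
finger_gap: 0.553
grasp_force: 20.0
520 [(-200, np.float64(64.0)), (-180, np.float64(64.0)), (-160, np.float64(4.0)), (-140, np.float64(4.0)), (-120, np.float64(4.0)), (-100, np.float64(151.0))]
560 [(-200, np.float64(64.0)), (-180, np.float64(64.0)), (-160, np.float64(63.0)), (-140, np.float64(25.0)), (-120, np.float64(26.0)), (-100, np.float64(26.0))]
600 [(-200, np.float64(64.0)), (-180, np.float64(64.0)), (-160, np.float64(64.0)), (-140, np.float64(63.0)), (-120, np.float64(26.0)), (-100, np.float64(10.0))]
640 [(-200, np.float64(64.0)), (-180, np.float64(64.0)), (-160, np.float64(65.0)), (-140, np.float64(64.0)), (-120, np.float64(25.0)), (-100, np.float64(10.0))]
680 [(-200, np.float64(45.0)), (-180, np.float64(43.0)), (-160, np.float64(44.0)), (-140, np.float64(44.0)), (-120, np.float64(26.0)), (-100, np.float64(26.0))]
720 [(-200, np.float64(4.0)), (-180, np.float64(4.0)), (-160, np.float64(5.0)), (-140, np.float64(116.0)), (-120, np.float64(115.0)), (-100, np.float64(116.0))]
```

```bash
python3 -m creep '[0,0,0.2,0,0,0,0.4,0,0,0,0.4,0,0.2,0.2,0.4,0,0.35,0.4,0.4,0,0.5,0.6,0.4,0,0.6,0.75,0.4,0,0.7,0.9,0.4,0,0.83,1,0.4,0,0.83,1,0.4,0,0.83,1,0.4,0,0.83,1,0.4,0]' - 20
python3 -m creep '[0,0.2,0,0.03,0,0.4,0,0.03,0,0.55,0,0.03,0,0.68,0,0.03,0,0.68,0,0.03,0,0.68,-0.1,0.03,0,0.68,-0.2,0.03,0,0.68,-0.3,0.03,0,0.68,-0.34,0.03,0,0.68,-0.36,0.03,0,0.68,-0.37,0.03,0,0.68,-0.37,0.03,0,0.68,-0.37,0.03,0,0.68,-0.37,0.03]' - 20
```

```text
t: 4.23
eef_pos: [607.5, 138.2, 121.7]
tool_rot: [0.707, 0.708, -0.001, -0.0]
ft_force: [-0.6, 0.0, -1.0]
finger_gap: 0.552
grasp_force: 20.0
t: 5.4
eef_pos: [609.0, 274.2, 50.3]
tool_rot: [0.69, 0.724, 0.001, 0.001]
ft_force: [-0.6, 0.7, -0.7]
finger_gap: 0.556
grasp_force: 20.0
```

```bash
python3 -m creep '[0,0,-0.005,0,0,0,-0.01,0,0,0,-0.01,0,0,0,-0.01,0]' - 20
python3 -m creep '[0,0,0,0,0,0,0,0,0,0,0,0,0,0,0,0]' 0.7 20
python3 -m creep '[0,0,0.1,0,0,0,0.2,0,0,0,0.3,0,0,0,0.4,0,0,0,0.4,0,-0.2,-0.2,0.4,0,-0.4,-0.4,0.4,0,-0.55,-0.6,0.4,0,-0.7,-0.8,0.4,0,-0.83,-1,0.4,0,-0.83,-1,0.4,0,-0.83,-1,0.4,0,-0.83,-1,0.4,0]' 0.7
python3 - <<'E'
from h import *
p,d=save('scene','s1.png');W=cloud('scene',d);print(get_obs()['eef_pos'])
for o in ['pot','small_bottle']:
    for r in trace('scene',o)[:1]:
        q=W[r['pixels']&(d>0)];print(o,r['confidence'],np.percentile(q,[2,50,98],axis=0).round())
x,y,z=W[...,0],W[...,1],W[...,2];m=(np.hypot(x-607,y-274)<45)&(z>40)&(z<70)
print(cv2.minAreaRect(np.ascontiguousarray(W[m][:,:2],np.float32)),np.percentile(z[m],[10,50,90]))
E
```

```text
t: 5.73
eef_pos: [608.7, 274.3, 47.8]
tool_rot: [0.69, 0.724, 0.001, 0.0]
ft_force: [-1.9, -0.4, 5.1]
finger_gap: 0.556
grasp_force: 20.0
t: 6.07
eef_pos: [607.8, 274.0, 46.3]
tool_rot: [0.69, 0.724, -0.0, -0.0]
ft_force: [0.2, -0.0, 0.4]
finger_gap: 0.696
grasp_force: 0.0
t: 7.15
eef_pos: [440.2, 72.1, 125.6]
tool_rot: [0.691, 0.723, -0.001, -0.0]
ft_force: [0.7, -0.3, 0.0]
finger_gap: 0.699
grasp_force: 0.0
[441.64894206  73.36352521 126.27784088]
pot 0.64 [[592. 247.  10.]
 [607. 251.  29.]
 [626. 257.  47.]]
small_bottle 0.55 [[432.  59.   3.]
 [442.  65.  32.]
 [458.  83.  61.]]
((614.4131469726562, 254.2694549560547), (41.9335823059082, 12.180160522460938), 9.904169082641602) [42.19540559 45.10091723 51.74508544]
```

```bash
python3 -m creep '[0,0,-0.1,0,0,0,-0.2,0,0,0,-0.3,0,0,0,-0.4,0,0,0,-0.46,0,0,0,-0.46,0,0,0,-0.46,0,0,0,-0.46,0]' 0.7 15
python3 -m creep '[0,0,0,0,0,0,0,0,0,0,0,0,0,0,0,0,0,0,0,0,0,0,0,0,0,0,0,0]' 0.1 15
python3 -m creep '[0,0,0.15,0,0,0,0.3,0,0,0,0.3,0,0.2,0.1,0.3,0,0.4,0.25,0.3,0,0.6,0.4,0.3,0,0.75,0.5,0.3,0,0.85,0.57,0.3,0,0.85,0.57,0.3,0,0.85,0.57,0.3,0,0.85,0.57,0.2,0,0.85,0.57,0.1,0,0.85,0.57,0.06,0,0.85,0.57,0.05,0,0.85,0.57,0.04,0,0.85,0.57,0.04,0,0.85,0.57,0.04,0]' - 15
```

```text
t: 7.97
eef_pos: [443.0, 74.7, 35.4]
tool_rot: [0.69, 0.724, 0.0, 0.0]
ft_force: [-0.6, 0.3, 0.1]
finger_gap: 0.7
grasp_force: 0.0
t: 8.55
eef_pos: [442.1, 74.0, 34.8]
tool_rot: [0.69, 0.724, 0.0, 0.0]
ft_force: [0.2, 0.1, 0.7]
finger_gap: 0.277
grasp_force: 15.0
t: 9.97
eef_pos: [612.7, 188.0, 44.2]
tool_rot: [0.69, 0.724, 0.001, 0.001]
ft_force: [-0.0, 0.4, 0.3]
finger_gap: 0.274
grasp_force: 15.0
```

```bash
python3 -m creep '[0,0,-0.01,0,0,0,-0.018,0,0,0,-0.018,0,0,0,-0.018,0]' - 15
python3 -m creep '[0,0,0,0,0,0,0,0,0,0,0,0,0,0,0,0]' 0.45
python3 -m creep '[0,0,0.1,0,0,0,0.2,0,0,0,0.35,0,0,0,0.5,0,0,0,0.5,0,-0.2,0.1,0.5,-0.06,-0.4,0.2,0.5,-0.12,-0.6,0.3,0.5,-0.18,-0.75,0.4,0.5,-0.24,-0.92,0.55,0.5,-0.285,-0.92,0.55,0.5,-0.285,-0.92,0.55,0.5,-0.285,-0.92,0.55,0.4,-0.285,-0.92,0.55,0.4,-0.285]' 0.65
python3 - <<'E'
from h import *
p,d=save('wrist','w1.png');print(get_obs()['eef_pos'])
p,d=save('scene','s2.png')
cv2.imwrite('pics/m.png',np.hstack([cv2.imread('pics/w1.png')[::1,::1],cv2.resize(cv2.imread('pics/s2.png')[130:300,150:376],(512,384))])[:,:,:][:, :, :].copy() if 0 else cv2.resize(np.hstack([cv2.imread('pics/w1.png'),cv2.resize(cv2.imread('pics/s2.png')[130:300,150:376],(512,384))]),(800,300)))
W=cloud('scene',d);x,y,z=W[...,0],W[...,1],W[...,2]
for c,lo,r in [((607,274),35,40),((612,188),25,30),((428,298),18,45)]:
    m=(np.hypot(x-c[0],y-c[1])<r)&(z>lo)&(z<75)
    if m.sum()>4:print(c,cv2.minAreaRect(np.ascontiguousarray(W[m][:,:2],np.float32)),z[m].max())
E
```

```text
t: 10.3
eef_pos: [612.7, 188.1, 39.8]
tool_rot: [0.69, 0.724, 0.001, 0.0]
ft_force: [1.1, -0.2, 3.2]
finger_gap: 0.276
grasp_force: 15.0
t: 10.63
eef_pos: [611.7, 188.0, 38.7]
tool_rot: [0.69, 0.724, -0.0, -0.0]
ft_force: [-0.3, -0.6, -0.1]
finger_gap: 0.444
grasp_force: 0.0
t: 11.8
eef_pos: [427.5, 296.8, 116.4]
tool_rot: [0.833, 0.553, -0.002, 0.0]
ft_force: [0.0, -0.1, -1.6]
finger_gap: 0.649
grasp_force: 0.0
[427.57836118 296.6456057  117.28826722]
(607, 274) ((610.0693359375, 271.5566101074219), (52.2352180480957, 51.859458923339844), 19.029701232910156) 58.83649608501951
(612, 188) ((611.8980712890625, 181.9480743408203), (18.751461029052734, 26.2112979888916), 56.79319381713867) 68.39140900522179
(428, 298) ((429.1540222167969, 295.60406494140625), (54.9482421875, 33.96604919433594), 67.39181518554688) 29.00446466234573
```

View pics/m.png

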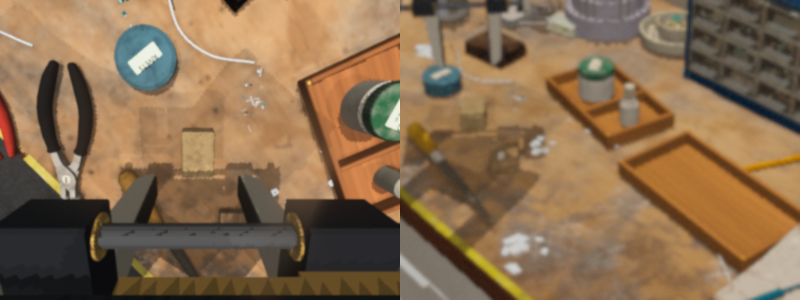

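The pot and bottle stand in their bays (scene half, about (597,75) and (628,105)). In the wrist view the brick at (198,150) lies square between the fingers, so I'm going down on it.

```bash
python3 -m creep '[0,0,-0.1,0,0,0,-0.2,0,0,0,-0.3,0,0,0,-0.4,0,0,0,-0.44,0,0,0,-0.47,0,0,0,-0.47,0,0,0,-0.47,0,0,0,-0.47,0]' 0.65 25
python3 -m creep '[0,0,0,0,0,0,0,0,0,0,0,0,0,0,0,0,0,0,0,0,0,0,0,0,0,0,0,0]' 0.2 25
python3 -m creep '[0,0,0.2,0,0,0,0.4,0,0,0,0.5,0,0,0,0.5,0,0.2,-0.2,0.5,0.08,0.35,-0.4,0.5,0.16,0.5,-0.6,0.5,0.24,0.65,-0.8,0.5,0.3,0.75,-0.9,0.5,0.34,0.85,-1,0.5,0.34,0.915,-1,0.5,0.34,0.915,-1,0.5,0.34,0.915,-1,0.5,0.34,0.915,-1,0.5,0.34]' - 25
```

```text
t: 12.65
eef_pos: [429.2, 298.5, 26.5]
tool_rot: [0.834, 0.552, 0.001, 0.0]
ft_force: [0.3, -0.6, 1.1]
finger_gap: 0.647
grasp_force: 0.0
t: 13.23
eef_pos: [428.1, 298.1, 25.3]
tool_rot: [0.834, 0.552, 0.0, 0.0]
ft_force: [-2.1, -0.3, 3.3]
finger_gap: 0.371
grasp_force: 25.0
t: 14.4
eef_pos: [610.0, 98.1, 123.4]
tool_rot: [0.659, 0.753, -0.001, -0.001]
ft_force: [0.1, 0.3, -0.2]
finger_gap: 0.371
grasp_force: 25.0
```

```bash
python3 -m creep '[0,-0.1,0,0,0,-0.213,0,0,0,-0.213,-0.1,0,0,-0.213,-0.2,0,0,-0.213,-0.3,0,0,-0.213,-0.4,0,0,-0.213,-0.44,0,0,-0.213,-0.46,0,0,-0.213,-0.47,0,0,-0.213,-0.48,0,0,-0.213,-0.48,0,0,-0.213,-0.48,0]' - 25
python3 -m creep '[0,0,0,0,0,0,0,0,0,0,0,0,0,0,0,0]' 0.48
python3 -m creep '[0,0,0.1,0,0,0,0.2,0,0,0,0.35,0,0,0,0.5,0,0,0.2,0.5,0.05,0,0.4,0.5,0.1,-0.1,0.6,0.5,0.15,-0.2,0.8,0.5,0.15,-0.3,1,0.5,0.15,-0.42,1,0.5,0.15,-0.42,1,0.5,0.15,-0.42,1,0.5,0.15]' 0.48
python3 -m creep '[0,0.2,0,0,0,0.4,0,0,0,0.6,0,0,0,0.8,0,0,0,1,0,0,0,1,0,0,0,1,0,0,0,1,0,0]' 1
```

```text
t: 15.4
eef_pos: [612.1, 55.6, 30.6]
tool_rot: [0.658, 0.753, 0.001, 0.001]
ft_force: [-0.5, 0.6, -0.7]
finger_gap: 0.368
grasp_force: 25.0
t: 15.73
eef_pos: [611.2, 55.4, 29.3]
tool_rot: [0.658, 0.753, 0.0, 0.0]
ft_force: [0.4, 0.1, -0.2]
finger_gap: 0.478
grasp_force: 0.0
t: 16.73
eef_pos: [525.7, 256.3, 128.8]
tool_rot: [0.564, 0.826, -0.0, -0.0]
ft_force: [0.4, -0.2, 0.5]
finger_gap: 0.48
grasp_force: 0.0
t: 17.4
eef_pos: [528.1, 454.5, 128.6]
tool_rot: [0.566, 0.825, -0.0, 0.0]
ft_force: [0.2, 0.4, -0.0]
finger_gap: 0.98
grasp_force: 0.0
```

```bash
python3 -m creep '[0,0.008,-0.1,0,0,0.008,-0.2,0,0,0.008,-0.3,0,0,0.008,-0.4,0,0,0.008,-0.46,0,0,0.008,-0.5,0,0,0.008,-0.525,0,0,0.008,-0.525,0,0,0.008,-0.525,0,0,0.008,-0.525,0]' 1 30
python3 -m creep '[0,0,0,0,0,0,0,0,0,0,0,0,0,0,0,0,0,0,0,0,0,0,0,0,0,0,0,0]' 0.4 30
python3 -m creep '[0,0,0.15,0,0,0,0.3,0,0,0,0.45,0,0,0,0.6,0,0,0,0.6,0,0.05,-0.15,0.6,0.06,0.1,-0.3,0.6,0.12,0.15,-0.45,0.6,0.18,0.2,-0.6,0.6,0.24,0.25,-0.75,0.6,0.3,0.3,-0.9,0.6,0.36,0.3,-1,0.6,0.42,0.3,-1,0.6,0.42,0.3,-1,0.6,0.42]' - 30
```

```text
t: 18.23
eef_pos: [527.9, 457.6, 25.6]
tool_rot: [0.565, 0.825, 0.001, 0.0]
ft_force: [-0.2, 0.7, 0.4]
finger_gap: 1.005
grasp_force: 0.0
t: 18.82
eef_pos: [527.0, 457.1, 24.1]
tool_rot: [0.565, 0.825, 0.0, 0.0]
ft_force: [0.1, 0.7, 0.4]
finger_gap: 0.648
grasp_force: 30.0
t: 19.98
eef_pos: [587.0, 255.8, 143.5]
tool_rot: [0.269, 0.963, -0.0, -0.0]
ft_force: [0.2, -0.1, -1.1]
finger_gap: 0.646
grasp_force: 30.0
```

```bash
python3 -m creep '[0.05,-0.15,0,0.07,0.1,-0.3,0,0.14,0.15,-0.45,0,0.21,0.2,-0.6,0,0.28,0.2,-0.75,0,0.35,0.2,-0.9,0,0.435,0.2,-1,0,0.435,0.2,-1,0,0.435,0.2,-1,0,0.435]' - 30
python3 -m creep '[0,-0.2,0,0,0,-0.4,0,0,0,-0.543,0,0,0,-0.543,0,0,0,-0.543,-0.1,0,0,-0.543,-0.2,0,0,-0.543,-0.3,0,0,-0.543,-0.4,0,0,-0.543,-0.4,0,0,-0.543,-0.4,0,0,-0.543,-0.4,0]' - 30
python3 - <<'E'
from h import *
save('wrist','w2.png');save('scene','s3.png')
cv2.imwrite('pics/m2.png',cv2.resize(np.hstack([cv2.imread('pics/w2.png'),cv2.resize(cv2.imread('pics/s3.png')[170:310,240:426],(512,384))]),(800,300)))
E
```

```text
t: 20.73
eef_pos: [627.0, 57.3, 143.8]
tool_rot: [-0.069, 0.998, 0.0, -0.0]
ft_force: [-0.2, 0.1, -0.4]
finger_gap: 0.645
grasp_force: 30.0
t: 21.65
eef_pos: [627.8, -50.3, 65.1]
tool_rot: [-0.071, 0.997, 0.0, 0.001]
ft_force: [-0.6, -0.1, -1.5]
finger_gap: 0.647
grasp_force: 30.0
```

View pics/m2.png

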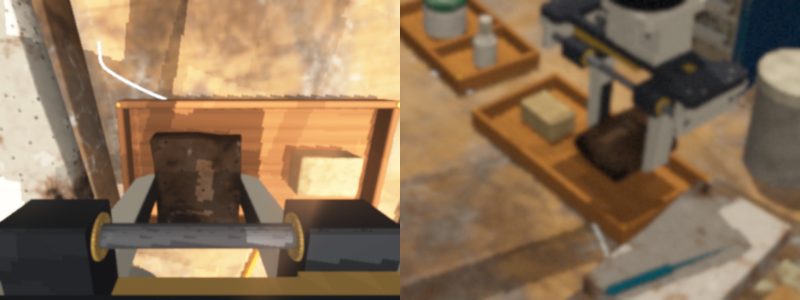

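The brick lies flat in the tray (scene half, about (548,115)). The charcoal is square above its place, and the brick (325,170 in the wrist view) is clear of the fingers.

```bash
python3 -m creep '[0,0.025,0,0,0,0.025,-0.08,0,0,0.025,-0.13,0,0,0.025,-0.16,0,0,0.025,-0.175,0,0,0.025,-0.18,0,0,0.025,-0.18,0,0,0.025,-0.18,0]' - 30
python3 -m creep '[0,0,0,0,0,0,0,0,0,0,0,0,0,0,0,0]' 0.71
python3 -m creep '[0,0,0.1,0,0,0,0.2,0,0,0,0.4,0,0,0,0.6,0,0,0,0.8,0,0,0,0.9,0,-0.3,0,0.9,0,-0.6,0,0.9,0,-0.8,0,0.9,0,-0.8,0,0.9,0,-0.8,0,0.9,0,-0.8,0,0.9,0]' 0.71
python3 - <<'E'
from h import *
save('side','d3.png')
p,d=save('scene','s4.png');W=cloud('scene',d);x,y,z=W[...,0],W[...,1],W[...,2]
for nm,c,lo,hi,r in [('char',(626,-46),24,45,47),('brick',(611,55),26,45,33),('pot',(607,274),35,70,40),('bot',(612,188),25,75,25),('form',(430,190),12,20,42),('tin',(421,402),20,32,40)]:
    m=(np.hypot(x-c[0],y-c[1])<r)&(z>lo)&(z<hi)
    if m.sum()>4:
        b=cv2.minAreaRect(np.ascontiguousarray(W[m][:,:2],np.float32));A=np.c_[W[m][:,:2]-b[0],np.ones(m.sum())]
        print(nm,np.round(b[0]),np.round(b[1]),round(b[2],1),'z',np.percentile(z[m],[5,50,95]).round(1),'slope',np.linalg.lstsq(A,z[m],rcond=None)[0][:2].round(3))
a=cv2.imread('pics/s4.png')[130:300,150:376];b=cv2.imread('pics/d3.png')[130:300,130:356]
cv2.imwrite('pics/m3.png',cv2.resize(np.hstack([a,b]),(800,301),interpolation=cv2.INTER_CUBIC))
E
```

```text
t: 22.42
eef_pos: [627.0, -46.5, 29.0]
tool_rot: [-0.071, 0.998, 0.0, -0.0]
ft_force: [-2.5, 0.5, 5.6]
finger_gap: 0.643
grasp_force: 30.0
t: 22.75
eef_pos: [627.0, -46.7, 28.0]
tool_rot: [-0.071, 0.998, -0.0, 0.0]
ft_force: [0.1, 0.3, 0.3]
finger_gap: 0.712
grasp_force: 0.0
t: 23.75
eef_pos: [465.6, -46.5, 208.0]
tool_rot: [-0.07, 0.998, -0.0, 0.0]
ft_force: [0.3, -0.1, 0.5]
finger_gap: 0.71
grasp_force: 0.0
char [627. -47.] [80. 60.] 8.2 z [25.7 28.4 30.3] slope [0.005 0.017]
brick [613.  54.] [35. 53.] 7.5 z [27.5 31.1 33.6] slope [0.026 0.019]
pot [607. 269.] [38. 51.] 52.7 z [36.2 51.9 55.5] slope [0.174 0.338]
bot [611. 182.] [19. 25.] 50.8 z [27.  42.6 65.4] slope [0.788 1.35 ]
form [432. 189.] [55. 35.] 67.1 z [13.6 15.9 18.2] slope [-0.007  0.005]
tin [421. 402.] [56. 61.] 17.6 z [21.7 25.4 27.3] slope [0.022 0.031]
```

View pics/m3.png

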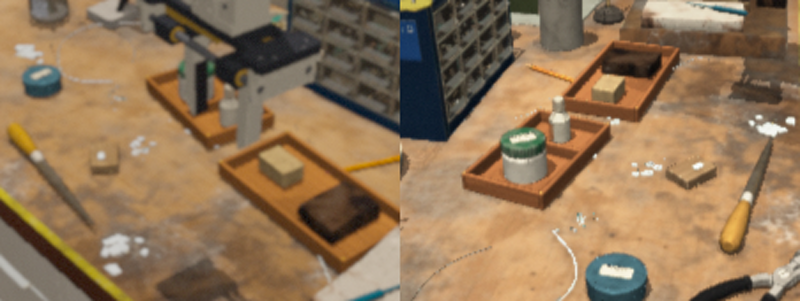

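All four things stand or lie flat in their places. The tin and forming block have not moved, and the arm is clear.

```bash
python3 -c "from station import *;print(finish_job())"
```

```text
the job is handed in; nothing more can be done
None
```

The job is handed in: charcoal and brick lie flat in the long tray, pot and bottle stand in their bays, and the forming block and tin are where they were; the last pictures confirm this, but the hand-in gave no verdict.

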